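# Lift the washed nozzle basket off the drip rack with the lifting hook

### The arm

A 6-joint arm with a two-finger parallel gripper is mounted at the origin on the work surface. World frame = base frame: x ahead of the robot, y to its left, z up, the work surface at z = 0. Lengths are in m, angles in rad, forces in N, time in s.
With the tool pointing down it reaches from about 0.325 to 0.925 m from the base axis. Payload 3.1 kg.
Tool frame: the origin (TCP) lies between the finger pads; the fingertips stand 22 mm ahead of it and the grasp point (between the pads) lies 3 mm ahead of it (robot.tip_reach is the distance from the TCP to the fingertips, in m); z points along the fingers, y is the line along which they close (so a half turn about z gives the same grasp; the last joint's range is limited). The gripper opens to 85 mm and grips with 20 to 120 N. Pads are 22 mm wide; open, the fingers measure 114 mm over their backs; the gripper's body (76 mm by 85 mm) begins 54 mm behind the grasp point. The pads swing forward as they close: fully open they stand 13 mm farther back than shut.
Start: joints at [-0.112, 0.217, 1.613, -0, 1.311, -0.112], TCP at [0.625, 0, 0.253] pointing down, gripper open.
Joint ranges: [-2.75, 2.75], [-0.78, 2.1], [0.31, 2.55], [-1.13, 4.27], [0.13, 2.63], [-2.58, 2.58]. Speed limits (rad/s): [2.79, 2.79, 3.14, 3.14, 3.14, 3.14].

### API

Orientations are given as a unit quaternion [x, y, z, w].
In Python, from plant import robot gives the robot as it stands. The module is installed in compiled form; this text tells all that it offers. Calls block until the motion is done:
- robot.movep(position, orientation): joint-space move of the TCP to a pose.
- robot.move_straight(position, rot=None, speed=0.15): straight line of the TCP; rot=None keeps the orientation; speed is the mean speed in m/s.
- robot.set_joints(angles): joint-space move.
- robot.command_gripper(opening): finger opening in m; the grip force is fixed at half the most; returns when the fingers have stopped.
- robot.wait(seconds).
- robot.solve_ik(position, orientation): joint angles nearest the present ones, or None.
- robot.state(): the state.
- robot.get_image(name): name is "scene" or "side" or "wrist"; returns a dict with "frame" (480x640x3 uint8, red, green, blue), "range_z" (480x640 float32, m along the optical axis (not along the pixel's ray), 0 where there is no reading), "intrinsics" (3x3 intrinsics, pixels), "R" (3x3) and "t" (3): a world point X has camera coordinates R X + t. Camera axes: x right, y down, z forward; pixel columns grow to the right and rows downward; lengths in m; the calibration is good to about 2 mm. A picture is of the moment at which its call begins.
A pose or a line that the arm cannot do raises robot.MotionError and nothing moves.
- robot.hand_in(): hands the job in; it is judged then, once.
Trained networks look in a picture, given as the dict that the camera call returned (one of the last four; its "shot" number tells which), for a name from the list of things; names that differ only in an ending like _2 or _b are one class to them, and where a whole thing is asked for, a point or a joint stands for the part that bears it (a point fixed in the world has none). Each returns a list of dicts, best first, with "conf" (0 to 1); they miss things now and then, are a little off and sometimes report something else, mostly with a low value. They report only what shows in the picture. A call takes as long as a camera call. They do not tell look-alikes from the thing itself.
- robot.find_in(target, picture): "pixel" ([column, row] in pixels, amid what is visible of it).
- robot.cut_out(target, picture): "mask" (480x640 bool, what is visible of it) and "pixel" ([column, row] in pixels, amid what is visible of it).
The state is a dict: "t": time; "joint_pos": joint angles; "qd": joint speeds; "tau": joint torques, N m; "position": TCP position; "tcp_rot": TCP orientation; "force": force on the tool from outside, world axes, zero at the start; "torque": the same for the moment, N m; "width": finger opening in m; "grip_force": force on a finger pad.
Only numpy, scipy, OpenCV 4.12 (cv2) and the standard library are available. Lean on these libraries where they do the work, as an engineer would, in place of code of your own. Each camera call takes 0.05 s, during which the arm holds its last target. There are 200 camera calls.

### The job

Using the lifting hook, lift the deeper of the two wash baskets up and off the drip rack and set it down gently on the inspection stage, centred and square with its long side along the stage's long side; the stage may have been left at any height. Keep the gripper off the clean baskets, leave the other basket hanging and everything else where it is. Finally stand the hook upright in the middle of its rubber mat again.

Things in the scene. Friction and masses are not known exactly. Their poses are not given: they have to be found in the camera images.
- hook: Loose C-shaped lifting hook, dark steel, black handle; mouth opens to its +x. 36 mm wide (y), 114 tall, 0.25 kg; stands alone on its foot (x -42 to +24, z 0 to 12 mm). Origin: foot's underside below the V. Lower jaw: V trough along y, 45 degree flanks, bottom line at x 0, z 18; front lip reaches x 16, z 30. Spine x -42 to -32 behind the mouth. Handle above: x -42 to 30, z 56 (mouth's roof) to 114.
- hook_seat (a point): Axis of an 8 mm bar lying in the hook's V: hook x 0, z 23.7 mm. Axes as the hook's. Mouth between lip and roof is 26 mm high: with the bar's axis 12 to 28 mm above this point the hook slides in or out level along its x without touching the bar; a bar axis 28 mm above it meets the roof.
- hook_grip (a point): Grip point on the hook's handle: hook x 0, z 94 mm, straight above the V. The handle is 24 mm thick here (along y), its top is 20 mm higher; grip it from above, fingers closing along the hook's y.
- mat: Fixed black rubber mat on which the hook stands at the start, 110 mm (x) by 90 mm (y), 4 mm thick. Origin: centre of its underside, on the table.
- rack: Fixed green drip rack, front towards its -x. Origin on the table under the middle between its two hanging places (y +85 and -85 mm; hung bars at x 0, z 205). Rail along y at x 61 to 73, z 216 to 232 on two posts (x 67, y +-172, 230 tall); drip tray 110 x 360 x 14 mm below. Each place: two 8 mm wire hooks 34 mm either side of its middle, from the rail forward; 60 mm is free between them.
- rack_tips (a point): Top of the wire hooks' front tips, at the rack's x -22 mm, z 220 mm, y 0 (midway between the places). Seen from the side each wire is a V open upward (45 degree flanks) in which the basket's bar lies 22 mm behind its tip: the bar must rise at least 25 mm before it can be drawn forward (rack -x).
- basket_deep: Loose steel wash basket, the deeper one, on either place of the rack; rigid bail; 0.3 to 0.65 kg. Origin: middle of the bail's straight top bar (8 mm thick, 102 long, along y, as the rack's y while hung), z up. Legs at y +-51 mm. Rim 80 mm below the origin; body 80 (x) x 110 (y) x 75 deep, underside 155 below the origin, centre of mass straight below the bar. Swings about the bar.
- basket_shallow: The look-alike basket that stays on the rack: same bail, rim and outline, but its body is only 40 mm deep (underside 120 mm below the origin). Origin and axes as for the deep one.
- stage: Fixed inspection stage: grey base and a flat level aluminium top plate straight above it, both 120 mm (x) by 150 mm (y). Origin: centre of the base's underside on the table. The plate's upper face was left anywhere from 30 to 90 mm above the table; this is not reported: look, or feel the weight leave the hook. The plate is stiff and does not sink.
- jar: Bystander: small closed amber jar, 50 mm across, 62 mm tall, origin centre of its underside.
- wrench: Bystander: steel wrench lying flat along its x, 160 mm long.
- bin: Bystander: open yellow parts bin 120 x 100 x 60 mm, origin centre of its underside.
Not all that is in view belongs to the job. What is shaped like the hook but blue or yellow is not meant.

How it is judged:
On the way, in this order (a step that is already met when the one before it is completed fails the run):
1. the deep basket hangs on the lifting hook, lifted clear of the rack (contact force between basket_deep and hook above 1 N and contact force between basket_deep and rack below 0.05 N and height (world z) of basket_deep above 0.225 m), for 0.2 s.
2. the deep basket stands on the stage, the hook clear of it (contact force between basket_deep and stage above 1 N and contact force between basket_deep and hook below 0.2 N), for 0.2 s.
At the end, for the whole second after the job is handed in: Deep basket upright (4.5 deg) and still on the stage plate, its bar's middle within 25 mm of the stage's centre, long side within 11 deg of the stage's; hook upright and still on its mat, origin within 40 mm of the mat's centre, off the basket; shallow basket still hung, moved under 30 mm (all of step 2 and horizontal distance between basket_deep and stage below 0.025 m and angle between the y axis of basket_deep and the y axis of stage, either way round below 0.2 rad and angle between each of basket_deep, hook's own z axis and vertical below 0.08 rad and linear speed of each of basket_deep, hook below 0.02 m/s and contact force between hook and mat above 0.5 N and horizontal distance between hook and mat below 0.04 m and contact force between basket_shallow and rack above 1 N and distance of basket_shallow from where it was at the start of the episode below 0.03 m); the robot touches nothing.
It fails at once if the gripper touches a basket (more than 0.5 N) (contact force between any of basket_deep, basket_shallow and the fingers above 0.5 N or contact force between any of basket_deep, basket_shallow and the arm above 0.5 N).
It fails at once if the deep basket is banged or pressed onto the stage with more than 30 N (contact force between basket_deep and stage above 30 N).
It fails at once if the shallow basket is moved by more than 30 mm (distance of basket_shallow from where it was at the start of the episode above 0.03 m).
It fails at once if jar, wrench or bin is moved by more than 30 mm (distance of any of jar, wrench, bin from where it was at the start of the episode above 0.03 m).
It also fails if it takes over 70 s, if anything falls off the work surface, if the arm or the gripper's body presses on something with over 40 N, if the wrist force passes 120 N, or if a joint passes its speed limit or range.

## Working session

There is one attempt and no reset: what is moved stays moved. The work goes in short steps, each a Python script; the robot and the scene stay as the last script left them, time stands still between calls to the robot, and variables do not carry over. Pictures are saved under pics/ and viewed, at most 10 in all, crops included, and the job is handed in when it is done.

```bash
mkdir -p pics; cat > h.py <<'E'
import numpy as np, cv2, pickle
from plant import robot
def cloud(p):
    K=p["intrinsics"];z=p["range_z"];v,u=np.mgrid[:480,:640]
    c=np.stack([(u-K[0,2])/K[0,0]*z,(v-K[1,2])/K[1,1]*z,z],-1)
    return (c-p["t"])@p["R"]   # R^T (c-t)
def snap(n,save=None):
    p=robot.get_image(n)
    if save: cv2.imwrite(f"pics/{save}.png",p["frame"][:,:,::-1])
    return p
E
python3 - <<'E'
from h import *
D={}
for n in("scene","side"):
    p=snap(n,n+"0"); W=cloud(p); D[n]=p
    print(n,"cam at",(-p["R"].T@p["t"]).round(3))
    for t in("hook","mat","rack","basket_deep","basket_shallow","stage","jar","wrench","bin"):
        for r in robot.cut_out(t,p)[:4]:
            if r["conf"]<.3: continue
            m=r["mask"]&(p["range_z"]>0); q=W[m]
            if len(q)<5: continue
            print(t,round(r["conf"],2),np.round(r["pixel"]),len(q),"med",np.median(q,0).round(3),"lo",np.percentile(q,2,axis=0).round(3),"hi",np.percentile(q,98,axis=0).round(3), "rgb",np.median(p["frame"][m],0))
pickle.dump(D,open("d.pkl","wb"))
a=np.hstack([D["scene"]["frame"],D["side"]["frame"]])
E
```

```text
scene cam at [ 0.731 -0.538  1.036]
hook 0.88 [328. 203.] 1102 med [0.421 0.049 0.079] lo [0.385 0.035 0.001] hi [0.457 0.117 0.119] rgb [25. 25. 27.]
hook 0.81 [244. 267.] 1084 med [ 0.35  -0.183  0.084] lo [ 0.306 -0.194  0.001] hi [ 0.376 -0.159  0.116] rgb [112. 103.  55.]
hook 0.71 [316. 156.] 1074 med [0.315 0.169 0.071] lo [0.284 0.138 0.   ] hi [0.34  0.198 0.116] rgb [24. 43. 79.]
hook 0.47 [340. 224.] 667 med [0.454 0.042 0.003] lo [ 0.373  0.015 -0.001] hi [0.482 0.099 0.008] rgb [26. 26. 26.]
mat 0.66 [340. 225.] 656 med [0.452 0.043 0.003] lo [ 0.371  0.015 -0.001] hi [0.48  0.101 0.008] rgb [26. 26. 26.]
rack 0.95 [461. 224.] 4020 med [0.697 0.08  0.018] lo [ 0.609  0.006 -0.002] hi [0.751 0.376 0.233] rgb [104. 105. 103.]
basket_deep 0.79 [433. 236.] 1552 med [0.67  0.056 0.078] lo [0.624 0.041 0.049] hi [0.711 0.15  0.21 ] rgb [71. 72. 75.]
basket_deep 0.31 [316. 268.] 538 med [ 0.471 -0.1    0.058] lo [ 0.446 -0.114  0.006] hi [ 0.49  -0.072  0.064] rgb [32. 29. 25.]
basket_shallow 0.55 [461. 162.] 957 med [0.65  0.277 0.103] lo [ 0.611  0.214 -0.001] hi [0.681 0.471
[... 1670 characters left out ...]
ed [0.636 0.273 0.109] lo [0.589 0.21  0.011] hi [0.765 0.432 0.207] rgb [92. 91. 89.]
stage 0.74 [394. 323.] 3521 med [ 0.544 -0.275  0.051] lo [ 0.485 -0.338  0.006] hi [ 0.617 -0.181  0.056] rgb [182. 178. 170.]
jar 0.64 [322. 296.] 537 med [ 0.454 -0.102  0.043] lo [ 0.438 -0.115  0.006] hi [ 0.48  -0.074  0.065] rgb [77. 46. 23.]
jar 0.44 [342. 209.] 1945 med [0.655 0.091 0.097] lo [0.615 0.042 0.051] hi [0.706 0.16  0.204] rgb [85. 84. 82.]
wrench 0.5 [233. 234.] 214 med [0.424 0.272 0.006] lo [ 0.321  0.248 -0.001] hi [0.467 0.314 0.011] rgb [144.  141.5 139. ]
bin 0.69 [443. 381.] 3701 med [ 0.52  -0.448  0.024] lo [ 0.45  -0.507 -0.   ] hi [ 0.575 -0.4    0.061] rgb [124. 106.  21.]
```

View pics/scene0.png

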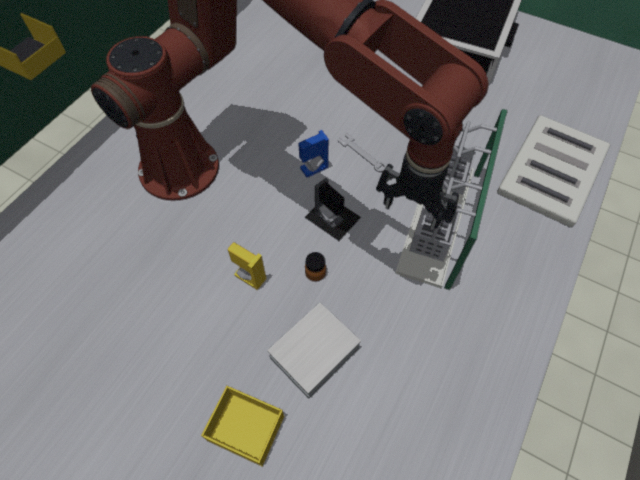

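View pics/side0.png

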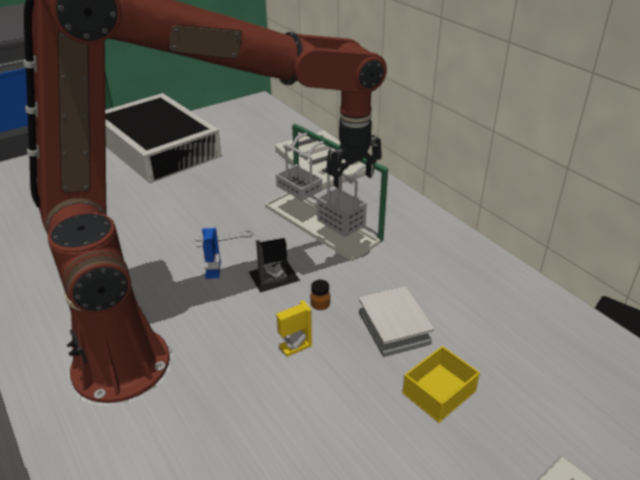

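Hook candidates in the scene picture: blue (316,156), black (328,203) and yellow (244,267). The black one, standing on the black mat, fits "dark steel, black handle". For the baskets in the side picture, the nearer one at (343,213) has the taller body and the one at (301,178) is shallow. I'll confirm both in one crop and fit the poses.

```bash
cat >> h.py <<'E'
def rect(q):
    (c,s,a)=cv2.minAreaRect((q[:,:2]*1000).astype(np.float32)); return np.round(c,1),np.round(s,1),round(a,1)
def near(W,c,r,z0,z1): 
    return W[(np.hypot(W[...,0]-c[0],W[...,1]-c[1])<r)&(W[...,2]>z0)&(W[...,2]<z1)]
E
python3 - <<'E'
from h import *
D=pickle.load(open("d.pkl","rb"))
f=D["side"]["frame"][120:310,190:410,::-1]
cv2.imwrite("pics/crop1.png",cv2.resize(f,None,fx=3.1,fy=3.1,interpolation=cv2.INTER_CUBIC))
# look with arm moved over the hook
R=robot.state()["tcp_rot"]; print(R)
robot.movep([0.44,0.03,0.40],R)
for n in("scene","side","wrist"): D[n+"1"]=snap(n,n+"1")
pickle.dump(D,open("d.pkl","wb"))
for n in D:
    W=cloud(D[n]);F=D[n]["frame"].astype(int)
    print(n,"stage",rect(q:=near(W,(.56,-.264),.12,.04,.07)) if len(near(W,(.56,-.264),.12,.04,.07))>9 else 0, np.median(near(W,(.56,-.264),.04,.03,.1)[:,2]) if len(near(W,(.56,-.264),.04,.03,.1)) else 0)
    q=near(W,(.421,.049),.08,.095,.12); 
    if len(q)>9: print(" handle",len(q),rect(q),q.mean(0).round(4))
    q=near(W,(.421,.049),.08,.034,.054); 
    if len(q)>9: print(" spine",len(q),rect(q),np.median(q,0).round(4))
    q=near(W,(.425,.055),.09,.002,.007); 
    if len(q)>9: print(" mat",len(q),rect(q))
    g=(F[...,1]>F[...,0]*1.4)&(F[...,1]>F[...,2]*1.1)&(W[...,2]>.21)&(W[...,2]<.24)&(W[...,0]>.5)&(W[...,0]<.9)&(abs(W[...,1]-.17)<.3)
    q=W[g]
    if len(q)>9: print(" rail",len(q),rect(q),q[:,2].max().round(3),np.median(q[:,2]).round(3))
E
```

```text
[ 7.07112707e-01  7.07100856e-01 -1.42244949e-05  7.09268310e-06]
scene stage (array([ 558.7, -255.9]), array([151.6, 121.3]), 74.2) 0.052339625927086006
 handle 434 (array([421.3,  53.9]), array([37.4, 74.7]), 66.2) [0.4221 0.0525 0.1126]
 spine 77 (array([411.1,  50.4]), array([19.6, 54.3]), 72.9) [0.4018 0.052  0.0405]
 mat 724 (array([424.6,  55.1]), array([173.2, 164.7]), 41.6)
 rail 743 (array([717.5, 194.2]), array([ 11.5, 356.3]), 9.2) 0.236 0.231
side stage (array([ 556.2, -255.2]), array([159.3, 122.9]), 74.1) 0.052332374569073956
 handle 376 (array([418. ,  57.7]), array([41.8, 71.8]), 76.8) [0.4147 0.0515 0.1103]
 spine 88 (array([410.7,  59.7]), array([43.9, 54.8]), 71.1) [0.3987 0.0533 0.041 ]
 mat 639 (array([422.9,  48.2]), array([164.2, 174.9]), 70.3)
 rail 301 (array([712.1, 192.4]), array([ 18.9, 353.5]), 8.9) 0.238 0.23
scene1 stage (array([ 558.5, -255.9]), array([151.4, 121.6]), 74.2) 0.05244365023345116
 handle 421 (array([421.6,  53.4]), array([37.5, 74.4]), 67.8) [0.422  0.0525 0.1127]
 spine 90 (array([413. ,  50.5]), array([19.4, 55.2]), 74.4) [0.4038 0.051
[... 162 characters left out ...]
ay([ 556.2, -255.1]), array([162.4, 122.8]), 74.2) 0.052396887093996244
 handle 365 (array([418.3,  54.9]), array([40.9, 72.5]), 71.7) [0.4146 0.0512 0.1106]
 spine 93 (array([410.1,  57.4]), array([41.6, 55.8]), 71.4) [0.398  0.054  0.0409]
 mat 616 (array([423.5,  50.5]), array([164.7, 176.3]), 69.5)
 rail 399 (array([716.6, 175.2]), array([ 17.5, 321.8]), 9.6) 0.237 0.23
wrist1 stage (array([ 557.1, -256.1]), array([152.1, 121. ]), 74.2) 0.052622543017270776
 handle 2203 (array([420.9,  57.4]), array([35.9, 71.7]), 72.6) [0.4187 0.0591 0.1165]
 spine 144 (array([417.1,  72.5]), array([ 8.4, 54.3]), 69.5) [0.4112 0.075  0.0416]
 mat 3991 (array([429.3,  53.3]), array([165.5, 169.9]), 21.1)
```

View pics/crop1.png

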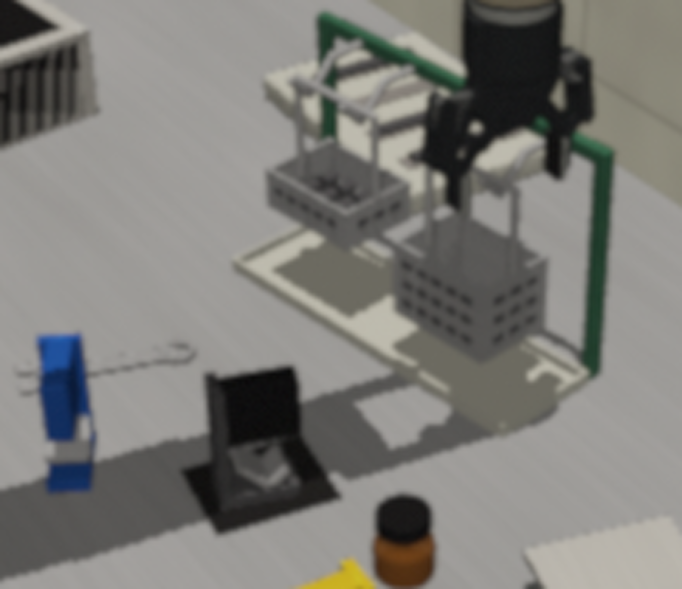

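View pics/wrist1.png

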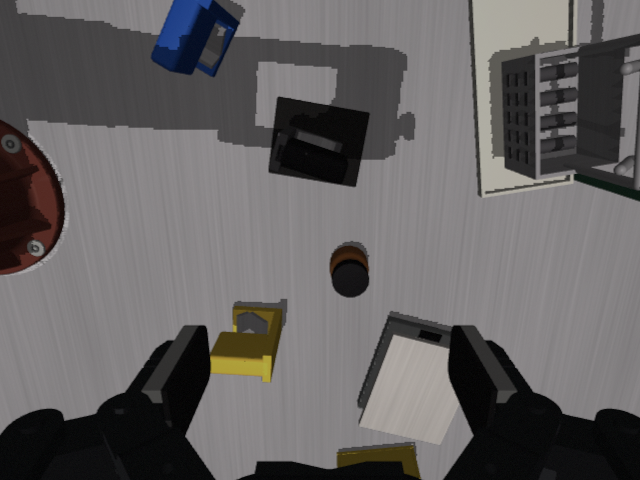

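View pics/scene1.png

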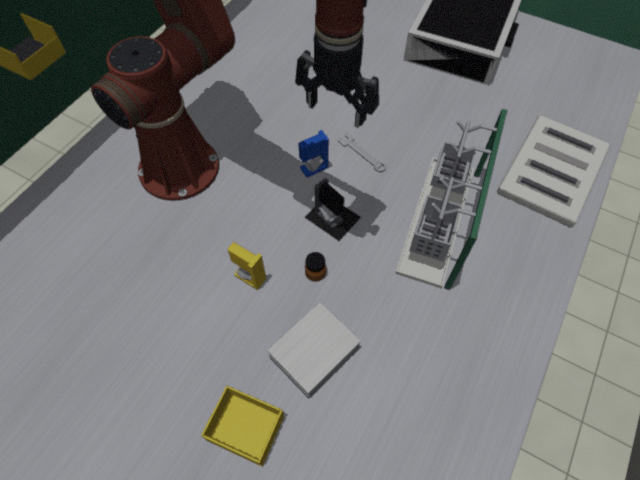

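The crop confirms it. The black hook on the mat is at side px (270,262), with its spine on the robot side and its mouth towards +x. The nearer basket, at (343,213), is the deep one. Next is a close wrist look over the hook, plus bar fits.

```bash
cat >> h.py <<'E'
from scipy.spatial.transform import Rotation as Ro
def quat(psi,s=1):  # tool down, tool y = s*hook y (hook yaw psi)
    y=s*np.array([-np.sin(psi),np.cos(psi),0]);z=np.array([0,0,-1.])
    return Ro.from_matrix(np.column_stack([np.cross(y,z),y,z])).as_quat()
E
python3 - <<'E'
from h import *
D=pickle.load(open("d.pkl","rb"))
p=D["wrist1"];st=robot.state();c=-p["R"].T@p["t"]
print("cam",c.round(3),"axis",p["R"][2].round(3))
W=cloud(D["scene1"])
for nm,c0 in(("deep",(.665,.1)),("shal",(.638,.268))):
    for n in("scene1","side1"):
        q=near(cloud(D[n]),c0,.06,.195,.215); q=q[abs((q[:,0]-c0[0])*.987+(q[:,1]-c0[1])*.16)<.012]
        if len(q)>9:
            vx,vy,x0,y0=cv2.fitLine(q[:,:2].astype(np.float32),cv2.DIST_HUBER,0,.001,.001).ravel()
            print(nm,n,len(q),"yaw x",np.degrees(np.arctan2(-vx,vy)).round(1),rect(q),np.median(q,0).round(3))
for s in(1,-1):
    for pt,psi in(((.427,.055,.3),-.3),((.58,.087,.3),.162),((.665,.1,.3),.162),((.558,-.256,.3),-.276)):
        j=robot.solve_ik(pt,quat(psi,s)); print(s,None if j is None else np.round(j,2))
# overhead look at the hook: put camera above it, keep orientation
off=c-st["position"]; ax=p["R"][2]
h=0.32; camp=np.array([.424,.055,.1])-ax*h
try: robot.movep(camp-off,st["tcp_rot"])
except robot.MotionError as e: print(e)
p=snap("wrist","wrist2");W=cloud(p)
D["w2"]=p;pickle.dump(D,open("d.pkl","wb"))
q=near(W,(.424,.055),.08,.108,.12);print("top",rect(q),q[:,2].mean())
q=near(W,(.424,.055),.08,.085,.12);print("handle",rect(q))
F=p["frame"].max(-1);m=(F<60)&(W[...,2]>.001)&(W[...,2]<.008)&(np.hypot(W[...,0]-.425,W[...,1]-.055)<.075)
m=cv2.morphologyEx(m.astype(np.uint8),cv2.MORPH_OPEN,np.ones((5,5)))>0
print("mat",m.sum(),rect(W[m]))
E
```

```text
cam [0.44  0.112 0.519] axis [-0.002 -0.321 -0.947]
deep scene1 253 yaw x -170.7 (array([665.1,  99.8]), array([ 23.5, 108.2]), 9.3) [0.666 0.096 0.207]
deep side1 133 yaw x -171.4 (array([665. , 100.5]), array([ 22.1, 106.1]), 7.9) [0.663 0.096 0.206]
shal scene1 209 yaw x -170.9 (array([638. , 267.9]), array([ 23.5, 109.8]), 9.0) [0.639 0.263 0.206]
shal side1 129 yaw x -172.0 (array([637.2, 268.8]), array([ 23.2, 111.4]), 10.8) [0.636 0.259 0.206]
1 [-0.04 -0.26  1.99 -0.    1.41 -1.31]
1 [ 0.03  0.1   1.66 -0.    1.38 -1.7 ]
1 [ 0.04  0.28  1.44 -0.    1.41 -1.69]
1 [-0.54  0.16  1.59 -0.    1.39 -1.84]
-1 [-0.04 -0.26  1.99 -0.    1.41  1.84]
-1 [ 0.03  0.1   1.66 -0.    1.38  1.44]
-1 [ 0.04  0.28  1.44 -0.    1.41  1.45]
-1 [-0.54  0.16  1.59 -0.    1.39  1.3 ]
top (array([420.8,  57. ]), array([36.3, 72.1]), 71.7) 0.11707770354627732
handle (array([420.8,  57. ]), array([36.3, 72.1]), 71.7)
mat 5581 (array([426.1,  65.9]), array([ 88.1, 110.2]), 81.5)
```

View pics/wrist2.png

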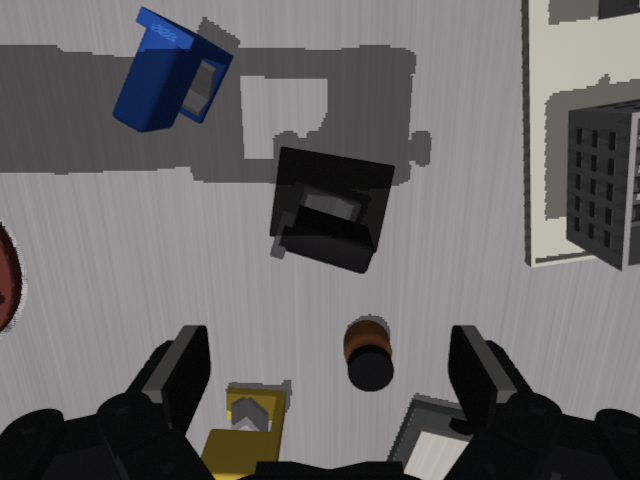

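The wrist picture shows the black hook at about (330,225) with its top at z 0.117. That matches 114 mm plus the 4 mm mat. The hook's yaw is −18°, and the mat fit of 88×110 mm agrees with the given size. Now I'll grip it.

```bash
python3 - <<'E'
from h import *
psi=np.radians(-18.3);q=quat(psi,1)
robot.movep([.4265,.0555,.2],q)
robot.move_straight([.4265,.0555,.101])
print("pre",robot.state()["force"].round(2))
robot.command_gripper(0.01)
s=robot.state();print("w",s["width"],s["grip_force"],s["force"].round(2))
robot.move_straight([.4265,.0555,.24],speed=.12)
robot.wait(.2)
p=snap("scene","scene2");p2=snap("side","side2");s=robot.state()
print("t",s["t"],s["width"],s["force"].round(2),s["torque"].round(3),s["position"].round(4))
a=p["frame"][90:290,260:480];b=p2["frame"][150:350,180:400]
cv2.imwrite("pics/crop2.png",cv2.resize(np.hstack([a,b])[:,:,::-1],(792,360)))
for n,P in(("sc",p),("si",p2)):
    W=cloud(P); F=P["frame"]; 
    k=near(W,(.4265,.0555),.06,.139,.16); print(n,"foot",rect(k) if len(k)>9 else 0, k[:,2].min() if len(k) else 0)
    m=(F.max(-1)<60)&(W[...,2]>.001)&(W[...,2]<.008)&(np.hypot(W[...,0]-.425,W[...,1]-.055)<.085)
    m=cv2.morphologyEx(m.astype(np.uint8),cv2.MORPH_OPEN,np.ones((3,3)))>0
    print("mat",m.sum(),rect(W[m]))
E
```

```text
pre [ 0.88 -0.49  0.55]
w 0.023506678897364915 59.519333839416504 [ 0.76 -0.54  2.54]
t 6.9083 0.023547016097689846 [-0.18  1.01 -3.  ] [ 0.007 -0.008  0.05 ] [0.4263 0.0555 0.2395]
sc foot (array([418.3,  56.7]), array([37.6, 68.2]), 72.2) 0.13949446567608434
mat 848 (array([426.6,  63.5]), array([ 86.8, 109.2]), 80.9)
si foot (array([413.8,  55. ]), array([41.7, 66.2]), 73.3) 0.13995474251281426
mat 485 (array([424.1,  63.8]), array([ 90.9, 105.3]), 80.6)
```

View pics/crop2.png

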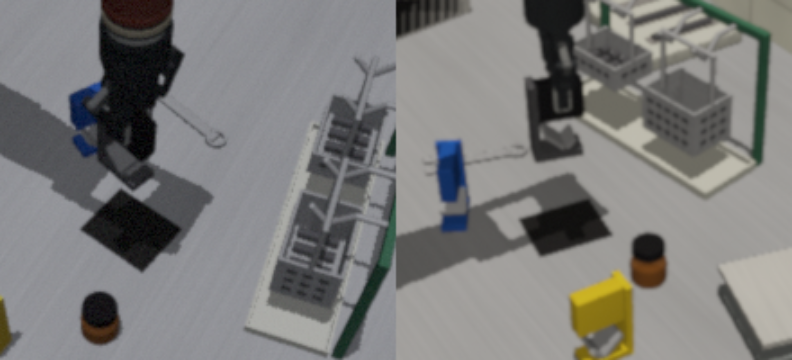

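The hook is held square, its V under the TCP to within about 2 mm, and the mat centre is (0.426, 0.064). Now I'll slide it in under the bar and lift.

```bash
python3 - <<'E'
from h import *
psi=np.radians(9.2);q=quat(psi,1);u=np.array([np.cos(psi),np.sin(psi),0])
bar=np.array([.665,.100,.2055]);P=lambda dx,seat:np.array([bar[0],bar[1],seat+.0733])+dx*u
robot.movep(P(-.14,.186),q)
print(robot.state()["force"].round(2))
robot.move_straight(P(-.06,.186),speed=.12)
robot.move_straight(P(0,.186),speed=.05)
print("in",robot.state()["force"].round(2))
p=snap("side","side3");p2=snap("scene","scene3");p3=snap("wrist","wrist3")
a=p["frame"][120:280,250:430];b=p2["frame"][100:260,360:540]
cv2.imwrite("pics/crop3.png",cv2.resize(np.hstack([a,b])[:,:,::-1],(792,352)))
print(robot.state()["t"])
E
```

```text
[-0.92 -0.31 -3.61]
in [ 0.16  0.22 -1.64]
9.725
```

View pics/crop3.png

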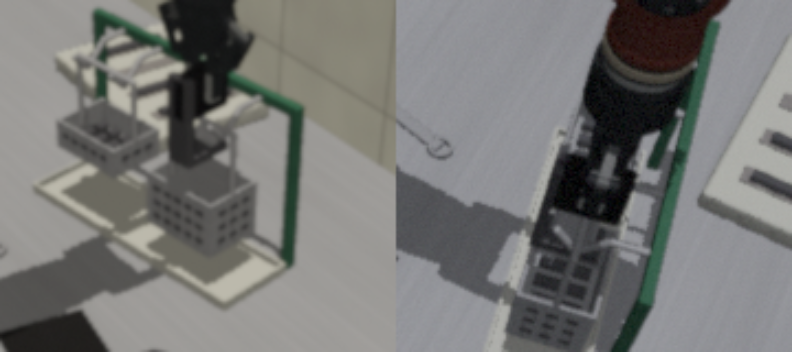

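The hook is in the mouth between the bail legs, with only small forces. Lifting slowly.

```bash
python3 - <<'E'
from h import *
psi=np.radians(9.2);u=np.array([np.cos(psi),np.sin(psi),0])
bar=np.array([.665,.100,.2055]);P=lambda dx,seat:np.array([bar[0],bar[1],seat+.0733])+dx*u
for z in(.212,.235,.262):
    robot.move_straight(P(0,z),speed=.04); s=robot.state();print(z,s["force"].round(2),s["torque"].round(2))
robot.wait(.5);print(robot.state()["force"].round(2))
p=snap("side","side4");p2=snap("scene","scene4")
a=p["frame"][100:260,250:430];b=p2["frame"][100:260,360:540]
cv2.imwrite("pics/crop4.png",cv2.resize(np.hstack([a,b])[:,:,::-1],(792,352)))
W=cloud(p2);F=p2["frame"]
print(robot.state()["t"])
E
```

```text
0.212 [-0.07  0.68 -6.72] [ 0.02 -0.02 -0.01]
0.235 [ 0.45 -0.05 -6.85] [-0.02 -0.02  0.04]
0.262 [-0.51  0.18 -5.83] [-0.   -0.01 -0.01]
[-0.69 -0.18 -5.84]
12.675
```

View pics/crop4.png

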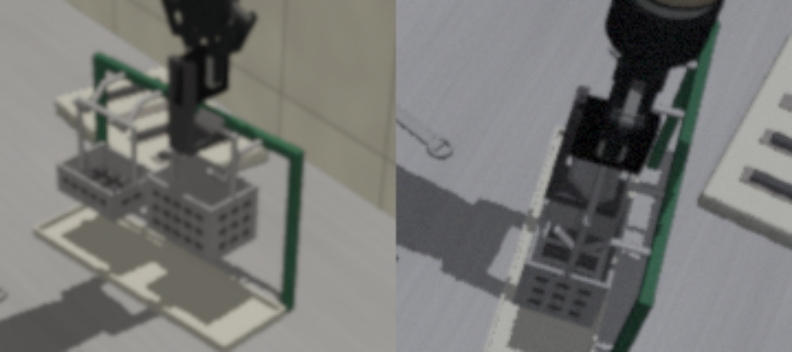

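The deep basket hangs on the hook, about 3.5 N heavier, and is clear of the wires. I'll draw it forward and carry it above the stage.

```bash
python3 - <<'E'
from h import *
psi=np.radians(9.2);u=np.array([np.cos(psi),np.sin(psi),0])
bar=np.array([.665,.100,.2055]);P=lambda dx,seat:np.array([bar[0],bar[1],seat+.0733])+dx*u
robot.move_straight(P(0,.272),speed=.05)
robot.move_straight(P(-.13,.272),speed=.07)
q=quat(np.radians(-15.8),1)
robot.move_straight([.558,-.256,.272+.0733],rot=q,speed=.1)
robot.wait(.8)
robot.move_straight([.558,-.256,.225+.0733],speed=.06)
robot.wait(.5)
s=robot.state();print(s["t"],s["force"].round(2),s["torque"].round(2),s["position"].round(4))
p=snap("side","side5");p2=snap("scene","scene5")
for n,I in(("si",p),("sc",p2)):
    W=cloud(I)
    k=near(W,(.558,-.256),.075,.215,.24);print(n,"bar",len(k),rect(k) if len(k)>9 else 0)
    k=near(W,(.558,-.256),.1,.075,.155);print("body",len(k),rect(k),k[:,2].max())
    k=near(W,(.558,-.256),.12,.046,.06);print("stage",len(k),rect(k))
a=p["frame"][220:400,320:500];b=p2["frame"][230:410,230:410]
cv2.imwrite("pics/crop5.png",cv2.resize(np.hstack([a,b])[:,:,::-1],(792,396)))
E
```

```text
20.775 [-0.07 -0.02  0.19] [ 0.03  0.01 -0.  ] [ 0.558  -0.256   0.2984]
si bar 0 0Traceback (most recent call last):
  File "<stdin>", line 16, in <module>
    return umr_maximum(a, axis, None, out, keepdims, initial, where)
ValueError: zero-size array to reduction operation maximum which has no identity
```

The force reads about 0, so something was lost on the way. Looking.

```bash
python3 - <<'E'
from h import *
s=robot.state();print(s["width"],s["grip_force"],s["t"])
p=snap("side","side6");p2=snap("scene","scene6")
cv2.imwrite("pics/both6.png",cv2.resize(np.hstack([p["frame"][100:420,160:500],p2["frame"][100:420,200:540]])[:,:,::-1],(800,376)))
E
```

```text
0.010107512555786492 0.0 20.875
```

View pics/both6.png

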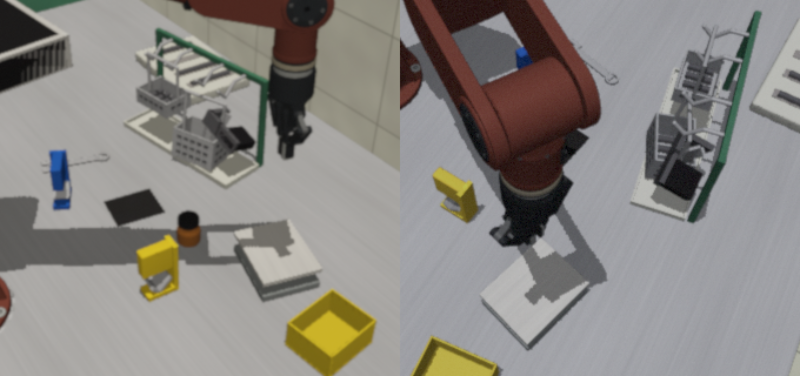

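The hook was pulled out of the fingers. Lifting to 0.272 pressed the basket's rim against the underside of the wires, because the free window is only about 0.23–0.265. I made that mistake. The picture shows the deep basket still at the rack, at side px (330,223), with the hook lying tilted on it, its black handle at scene px (440,253). I've used all ten picture views, so from here I'll locate things numerically.

```bash
python3 - <<'E'
from h import *
D={}
s=robot.state();robot.move_straight([.56,-.2,.42],speed=.25)
robot.command_gripper(.085)
robot.movep([.66,.06,.46],quat(np.radians(9.2),1))
D["wa"]=snap("wrist","wa")
robot.movep([.45,-.2,.46],quat(np.radians(9.2),1))
D["sc"]=snap("scene","sc7");D["si"]=snap("side","si7")
pickle.dump(D,open("d7.pkl","wb"))
psi=np.radians(9.2);o=np.array([.6512,.1837]);
for n,p in D.items():
    W=cloud(p).copy();F=p["frame"].astype(int)
    print(n,"cam",(-p["R"].T@p["t"]).round(3))
    for t in("hook","basket_deep"):
        for r in robot.cut_out(t,p)[:4]:
            m=r["mask"]&(p["range_z"]>0);q=W[m]
            if len(q)>20: 
                k=q[:,:2]-o; k=np.column_stack([k[:,0]*np.cos(psi)+k[:,1]*np.sin(psi),-k[:,0]*np.sin(psi)+k[:,1]*np.cos(psi),q[:,2]])*1000
                print(t,round(r["conf"],2),np.round(r["pixel"]),len(q),"rackframe med",np.median(k,0).round(),"lo",np.percentile(k,3,axis=0).round(),"hi",np.percentile(k,97,axis=0).round(),"rgb",np.median(F[m],0))
# heightmap rack frame
H={}
for n,p in D.items():
    W=cloud(p);F=p["frame"].astype(int);k=W[...,:2]-o
    x=(k[...,0]*np.cos(psi)+k[...,1]*np.sin(psi))*1000;y=(-k[...,0]*np.sin(psi)+k[...,1]*np.cos(psi))*1000
    for X,Y,Z,f in zip(x.ravel(),y.ravel(),W[...,2].ravel()*1000,F.reshape(-1,3)):
        if -100<X<90 and -190<Y<0 and -5<Z<300:
            c="g" if f[1]>1.3*f[0] else("k" if f.max()<55 else".")
            key=(int(Y//10),int(X//10))
            if key not in H or H[key][0]<Z:H[key]=(Z,c)
print("rows y, cols x",[i*10 for i in range(-10,9)])
for j in range(-1,-20,-1):
    print(f"{j*10:5d}"," ".join(f"{H[(j,i)][0]:4.0f}{H[(j,i)][1]}" if (j,i) in H else "  -- " for i in range(-10,9)))
print(robot.state()["t"])
E
```

```text
wa cam [0.578 0.045 0.58 ]
hook 0.57 [326. 194.] 4587 rackframe med [   7. -125.  104.] lo [ -18. -166.   83.] hi [ 54. -61. 130.] rgb [26. 25. 26.]
basket_deep 0.91 [397. 165.] 6121 rackframe med [-17. -41.  40.] lo [ -59. -108.   11.] hi [ 21.   1. 168.] rgb [63. 61. 62.]
sc cam [ 0.731 -0.538  1.036]
hook 0.83 [312. 154.] 1091 rackframe med [-335.   40.   71.] lo [-368.   12.    1.] hi [-306.   70.  115.] rgb [30. 52. 82.]
hook 0.74 [247. 266.] 993 rackframe med [-354. -311.   87.] lo [-395. -328.   10.] hi [-328. -294.  116.] rgb [105.  94.  47.]
hook 0.69 [437. 245.] 1390 rackframe med [  20. -132.  100.] lo [ -15. -169.   78.] hi [ 56. -66. 127.] rgb [30. 30. 33.]
basket_deep 0.66 [426. 219.] 1526 rackframe med [-24. -49.  58.] lo [ -57. -116.   11.] hi [ 34.   2. 168.] rgb [70. 71. 74.]
si cam [-0.151 -1.01   1.023]
hook 0.94 [350. 212.] 864 rackframe med [  -4. -125.  101.] lo [ -22. -168.   74.] hi [ 47. -63. 130.] rgb [58.5 57.  56.5]
hook 0.67 [212. 251.] 791 rackframe med [-348.   34.   72.] lo [-372.   12.    2.] hi [-311.   72.  116.] rgb [ 34.  76. 113.]
hook 0.63 [294
[... 1932 characters left out ...]
3.   16.   15.    8.   95k  115.  117.  117k  106k  101k  101k   97k  228g  235g  233g    3.
 -150    3.    6.    2.    3.   19.   12.    7.   91k  120.  114.  109k  102k   99k   98k   92k  232g  234g  233g    3.
 -160    3.    3.    6.    5.   16.   18.    9.  100k  112.  111.  103k   99k   97k   93k   90k  234g  235g  233.    4.
 -170    3.    5.    4.    5.   17.    8.    7.  103k  109.  111.   99k   95k   94k   88k   86k  233g  234g  235g    2.
 -180    5.    5.    3.    3.   18.   17.   16.   16.  108.  103k   17.   94k   88k   81k   81k  230g  234g  234g    3.
 -190    4.    5.    4.    4.    3.   19.   16.    3.   15.    9.    4.   18.    8.    2.    4.    3.    5.    3.    6.
25.1833
```

Numerically: the deep basket stands upright on the drip tray. Its rim is at z 90 mm, its bar at z 166 mm, about 16° off the rack's yaw. The hook lies on the rim beside the bail, handle towards −y. Next I'll fit the hook's pose and check side-grip options.

```bash
cat >> h.py <<'E'
RP=np.radians(9.2);RO=np.array([.6512,.1837,0]);RR=Ro.from_euler("z",RP).as_matrix()
r2w=lambda v:RO+RR@np.asarray(v,float)      # rack frame -> world
w2r=lambda q:(q-RO)@RR
E
python3 - <<'E'
from h import *
D=pickle.load(open("d7.pkl","rb"))
# re-take nothing: build hook points = dark/grey pts in rack-frame window below 135mm, away from basket bar
P=[]
for n,p in D.items():
    W=cloud(p);F=p["frame"].astype(int);k=w2r(W)*1000
    m=(k[...,0]>-40)&(k[...,0]<58)&(k[...,1]<-60)&(k[...,1]>-188)&(k[...,2]>76)&(k[...,2]<140)
    q=k[m];print(n,len(q));P.append(np.column_stack([q,F.max(-1)[m]]))
A=P[0]
# handle top-face plane by RANSAC
rng=np.random.default_rng(0);best=None
H=A[(A[:,1]<-128)]
for _ in range(800):
    a,b,c=H[rng.choice(len(H),3,False),:3];n=np.cross(b-a,c-a);l=np.linalg.norm(n)
    if l<50:continue
    n/=l;n*=np.sign(n[2]);i=abs((H[:,:3]-a)@n)<1.5
    if n[2]>.6 and(best is None or i.sum()>best[0]):best=(i.sum(),n,a)
cnt,n,a=best;I=H[abs((H[:,:3]-a)@n)<2,:3];c=I.mean(0);n=np.linalg.svd(I-c)[2][2];n*=np.sign(n[2])
print("plane",cnt,len(H),n.round(3),c.round(1))
h=(A[:,:3]-c)@n;print("height hist over plane",np.histogram(h,bins=[-60,-30,-20,-12,-8,-4,-2,2,4,8,12,20,60]))
# in-plane axes: e1 ~ rack x, e2=n x e1 ~ rack y
e1=np.array([1,0,0])-n*n[0];e1/=np.linalg.norm(e1);e2=np.cross(n,e1)
for nm,S in(("handle-inliers",I),("all near plane",A[abs(h)<14,:3])):
    uv=np.column_stack([(S-c)@e1,(S-c)@e2]);cc,ss,an=cv2.minAreaRect(uv.astype(np.float32));print(nm,np.round(cc,1),np.round(ss,1),round(an,1))
uv=np.column_stack([(A[:,:3]-c)@e1,(A[:,:3]-c)@e2])
print("map rows e2(5mm), cols e1 -65..75; char: height over plane /4mm, '.' none")
for j in range(20,-12,-1):
    row=""
    for i in range(-13,16):
        m=(np.floor(uv[:,0]/5)==i)&(np.floor(uv[:,1]/5)==j)
        row+=" .. " if m.sum()<2 else f"{np.median(h[m]):3.0f}"+("k" if np.median(A[m,3])<45 else "g")
    print(f"{j*5:4d}",row)
np.savez("hk.npz",n=n,c=c,e1=e1,e2=e2)
E
```

```text
wa 4761
sc 1515
si 920
plane 1333 2122 [ 0.294 -0.311  0.904] [  25.3 -148.5   93.7]
height hist over plane (array([ 229,  394,  357,  207,  227,  132, 1872,  152, 1155,   10,   20,
          6]), array([-60, -30, -20, -12,  -8,  -4,  -2,   2,   4,   8,  12,  20,  60]))
handle-inliers [-3.8  0.5] [44.1 72.1] 81.5
all near plane [ 1.3 34.3] [113.8  73. ] 81.4
map rows e2(5mm), cols e1 -65..75; char: height over plane /4mm, '.' none
 100  ..  ..  ..  ..  ..  ..  ..  ..  ..  ..  ..  ..  ..  ..  ..  ..  ..  ..  ..  ..  ..  ..  ..  ..  ..  ..  ..  ..  .. 
  95  ..  ..  ..  ..  ..  ..  ..  ..   2k ..  ..  ..  ..  ..  ..  ..  ..  ..  ..  ..  ..  ..  ..  ..  ..  ..  ..  ..  .. 
  90  ..  ..  ..  ..  ..  ..  ..  -3k  5k  4k ..   6k  5k  4k  0k ..  ..  ..  ..  ..  ..  ..  ..  ..  ..  ..  ..  ..  .. 
  85  ..  ..  ..  ..  ..  ..  ..  -9k  5k  5k ..   5k  5k  6k  6k  5k  5k  5k  5k -1k ..  ..  ..  ..  ..  ..  ..  ..  .. 
  80  ..  ..  ..  ..  ..  ..  ..  -9k  5k  5k ..   6k  5k  6k  5k  5k  6k  6k  6k  6k ..  ..  ..  ..  ..  ..  ..  ..  .. 
  75  ..  ..  ..  ..  ..  ..  ..  -8k  6k  5k ..  ..  .
[... 2537 characters left out ...]
..  ..  ..  ..  ..  ..  ..  ..  ..  ..  ..  -1k ..  ..  ..  ..  ..  ..  ..  ..  ..  ..  .. 
 -35  ..  ..  ..  ..  ..  ..  ..  ..  ..  ..  ..  ..  ..  ..  ..  ..  ..  ..  ..  ..  ..  ..  ..  ..  ..  ..  ..  ..  .. 
 -40  ..  ..  ..  ..  ..  ..  ..  ..  ..  ..  ..  ..  ..  ..  ..  ..  ..  ..  ..  ..  ..  ..  ..  ..  ..  ..  ..  ..  .. 
 -45  ..  ..  ..  ..  ..  ..  ..  ..  ..  ..  ..  ..  ..  ..  ..  ..  ..  ..  ..  ..  ..  ..  ..  ..  ..  ..  ..  ..  .. 
 -50  ..  ..  ..  ..  ..  ..  ..  ..  ..  ..  ..  ..  ..  ..  ..  ..  ..  ..  ..  ..  ..  ..  ..  ..  ..  ..  ..  ..  .. 
 -55  ..  ..  ..  ..  ..  ..  ..  ..  ..  ..  ..  ..  ..  ..  ..  ..  ..  ..  ..  ..  ..  ..  ..  ..  ..  ..  ..  ..  ..
```

The hook's outline is clear in the data: a rectangle of 114×73 mm, lying on its −y side, with the spine towards −x and a bail leg through its mouth. Checking which side grips the arm can reach.

```bash
cat >> h.py <<'E'
def hookpose():
    d=np.load("hk.npz");n,c,e1,e2=d["n"],d["c"],d["e1"],d["e2"];a=np.radians(81.4)
    f=np.cos(a)*e1+np.sin(a)*e2;z=-f;x=np.cross(n,z);y=n
    O=c+1.3*e1+34.3*e2-12*n+6*x-57*z
    R=np.column_stack([x,y,z]);return r2w(O/1000),RR@R   # world
def tool_in_hook(al,s,g):   # tool pose in hook frame: approach cos(al)x - sin(al)z, tool y = s*y, grasp point g (m)
    a=np.array([np.cos(al),0,-np.sin(al)]);y=np.array([0,s,0.]);R=np.column_stack([np.cross(y,a),y,a])
    return np.array(g)-.003*a,R
def tcp(O,R,T,back=0):
    p,r=T;p=p-back*r[:,2];return O+R@p,Ro.from_matrix(R@r).as_quat()
E
python3 - <<'E'
from h import *
O,R=hookpose();print("O rack mm",(w2r(O)*1000).round(1));print("axes rack\n",(RR.T@R).round(3))
for nm,X,Y in(("leg+",15,-109),):
    for z in(90,110,130):
        print("leg in hook at z",z,(R.T@(r2w([X/1000,Y/1000,z/1000])-O)*1000).round(1))
Up=lambda yaw:Ro.from_euler("z",yaw).as_matrix()
for al in(0,15,30,45):
    for s in(1,-1):
        T=tool_in_hook(np.radians(al),s,(-.035,0,.088))
        out=[]
        for b in(.1,0): 
            j=robot.solve_ik(*tcp(O,R,T,b));out.append(None if j is None else np.round(j,2))
        pl=[]
        for X,Y,yaw in((.56,.02,0),(.56,.02,.3),(.6,-.02,0),(.5,.04,0),(.426,.064,-.15)):
            j=robot.solve_ik(*tcp(np.array([X,Y,.0]),Up(yaw),T));pl.append(None if j is None else np.round(j,1).tolist())
        print(al,s,*out,"PLACE",pl)
print(robot.state()["t"])
E
```

```text
O rack mm [ 36.8 -58.4 107.7]
axes rack
 [[ 0.945  0.294 -0.143]
 [-0.047 -0.311 -0.949]
 [-0.324  0.904 -0.28 ]]
leg in hook at z 90 [-12.5  -6.7  56.2]
leg in hook at z 110 [-19.   11.4  50.6]
leg in hook at z 130 [-25.4  29.5  44.9]
0 1 None None PLACE [[-0.2, 0.7, 2.4, 2.9, 1.6, 1.6], [-0.6, 0.7, 2.4, 2.3, 1.5, 1.6], [-0.3, 0.7, 2.4, 2.8, 1.5, 1.6], [-0.2, 0.7, 2.5, 3.0, 1.7, 1.5], None]
0 -1 [-0.22  0.19  2.46  2.69  0.79  0.52] [-0.14  0.42  2.24  2.8   0.78  0.47] PLACE [[-0.2, 0.7, 2.4, 2.9, 1.6, -1.6], [-0.6, 0.7, 2.4, 2.3, 1.5, -1.5], [-0.3, 0.7, 2.4, 2.8, 1.5, -1.5], [-0.2, 0.7, 2.5, 3.0, 1.7, -1.6], None]
15 1 [-0.5   0.34  2.38  2.15  1.08 -2.41] [-0.31  0.5   2.19  2.33  1.   -2.44] PLACE [[-0.2, 0.4, 2.5, 2.9, 1.1, 1.6], [-0.5, 0.4, 2.5, 2.2, 1.1, 1.8], [-0.3, 0.4, 2.4, 2.8, 1.0, 1.7], None, None]
15 -1 [-0.5   0.34  2.38  2.15  1.08  0.73] [-0.31  0.5   2.19  2.33  1.    0.7 ] PLACE [[-0.2, 0.4, 2.5, 2.9, 1.1, -1.5], [-0.5, 0.4, 2.5, 2.2, 1.1, -1.3], [-0.3, 0.4, 2.4, 2.8, 1.0, -1.5], None, None]
30 1 [-0.64  0.53  2.22  1.81  1.32 -2.33] [-0.42  0.62  2.09  2.    1.22 -2.32] PLACE [[-0.2, 0.1, 2.5, 2.8, 0.5, 1.7], [-0.5, 0.1, 2.5, 2.0, 0.7, 2.1], [-0.3, 0.2, 2.4, 2.7, 0.5, 1.8], None, None]
30 -1 [-0.64  0.53  2.22  1.81  1.32  0.81] [-0.42  0.62  2.09  2.    1.22  0.82] PLACE [[-0.2, 0.1, 2.5, 2.8, 0.5, -1.4], [-0.5, 0.1, 2.5, 2.0, 0.7, -1.0], [-0.3, 0.2, 2.4, 2.7, 0.5, -1.3], None, None]
45 1 [-0.69  0.71  2.    1.59  1.53 -2.27] [-0.48  0.74  1.93  1.77  1.44 -2.24] PLACE [None, None, None, None, None]
45 -1 [-0.69  0.71  2.    1.59  1.53  0.87] [-0.48  0.74  1.93  1.77  1.44  0.9 ] PLACE [None, [-0.4, 0.0, 2.4, 1.5, 0.4, -0.4], [-0.2, 0.1, 2.3, 1.8, 0.2, -0.4], None, None]
25.1833
```

Grip the spine with the tool tilted 25° (tool y reversed), level the hook around the leg, then draw it out.

```bash
cat >> h.py <<'E'
T25=tool_in_hook(np.radians(25),-1,(-.036,0,.088))
def about(pv_w,R,pv_h=(-.015,0,.050)): return pv_w-R@np.array(pv_h)   # origin so that hook point pv_h is at pv_w
E
python3 - <<'E'
from h import *
O,R=hookpose()
p,q=tcp(O,R,T25,.1)
robot.command_gripper(.062)
up=p+[0,0,.12]
robot.movep(up,q); robot.move_straight(p,speed=.15)
print(robot.state()["force"].round(2))
robot.move_straight(tcp(O,R,T25)[0],speed=.06)
print("at",robot.state()["force"].round(2),robot.state()["torque"].round(2))
robot.command_gripper(.015)
s=robot.state();print("w",s["width"],s["grip_force"],s["force"].round(2),s["torque"].round(2),s["t"])
p=snap("side","g8")
E
```

```text
[0.45 0.48 0.7 ]
at [ 0.5  -1.14  0.16] [-0.28  0.42  0.04]
w 0.03491697394122888 60.21741986274719 [-1.04 -0.19 -0.18] [-0.29  0.51  0.04] 31.5167
```

The fingers closed on the 36 mm spine with no side load. Leveling and drawing out.

```bash
python3 - <<'E'
from h import *
O,R=hookpose()
x=R[:,0].copy();x[2]=0;x/=np.linalg.norm(x);y=np.array([0,0,1.]);Rl=np.column_stack([x,y,np.cross(x,y)])
pv=O+R@np.array([-.015,0,.050])
K=Ro.from_matrix([R,Rl]); from scipy.spatial.transform import Slerp
sl=Slerp([0,1],K)
f=lambda:(robot.state()["force"].round(1),robot.state()["torque"].round(2))
for k in(.33,.66,1):
    Rk=sl(k).as_matrix();Ok=about(pv+k*np.array([0,0,.018])+RR@[0,-.003*k,0],Rk)
    pp,q=tcp(Ok,Rk,T25);robot.move_straight(pp,rot=q,speed=.04);print(k,*f())
for d,v in((.02,.05),(.045,.05),(.12,.1)):
    robot.move_straight(tcp(Ok-d*x,Rl,T25)[0],speed=v);print(d,*f())
robot.move_straight(tcp(Ok-.13*x+[0,0,.12],Rl,T25)[0],speed=.2)
s=robot.state();print(s["width"],s["t"],*f())
p,q=tcp(np.array([.575,0,.15]),np.eye(3),T25)
j=robot.solve_ik(p,q);print(np.round(s["joint_pos"],2),None if j is None else np.round(j,2))
# basket check
D={n:snap(n,n+"9") for n in("scene","side")};pickle.dump(D,open("d9.pkl","wb"))
for n,P in D.items():
    k=w2r(cloud(P))*1000
    m=(k[...,2]>158)&(k[...,2]<178)&(abs(k[...,0])<70)&(k[...,1]>-140)&(k[...,1]<30)
    b=k[m]
    if len(b)>20: vx,vy,x0,y0=cv2.fitLine(b[:,:2].astype(np.float32),cv2.DIST_HUBER,0,.1,.01).ravel();print(n,len(b),"bar yaw in rack",np.degrees(np.arctan(-vx/vy)).round(1),rect(b/1000),np.median(b[:,2]).round(1))
    m=(k[...,2]>84)&(k[...,2]<95)&(abs(k[...,0])<110)&(k[...,1]>-150)&(k[...,1]<30);print(" rim",rect(k[m]/1000))
E
```

```text
0.33 [-0.7  0.7 -2.4] [-0.57  0.84  0.07]
0.66 [-0.1  0.8 -2.7] [-0.55  0.69  0.1 ]
1 [-0.2  0.8 -1.7] [-0.55  0.77  0.06]
0.02 [ 1.3 -0.1 -2.7] [-0.51  0.73 -0.  ]
0.045 [ 0.7 -0.5 -2.5] [-0.53  0.82 -0.03]
0.12 [ 0.5 -0.2 -1.8] [-0.48  0.76 -0.02]
0.035017971378248684 35.4167 [-0.4  0.4 -2.7] [-0.5   0.8  -0.02]
[-0.62  0.16  2.43  1.92  1.36  0.52] [-0.25 -0.35  2.52  2.12  0.27 -0.68]
scene 124 bar yaw in rack 13.4 (array([  3.9, -54.7]), array([  8.2, 111.7]), 12.7) 166.2
 rim (array([-19.1, -38.6]), array([155.8,  84.2]), 78.5)
side 33 bar yaw in rack 13.6 (array([  1.6, -53.7]), array([ 13.5, 108.6]), 12.6) 164.6
 rim (array([-18.6, -80.4]), array([73.6, 81.3]), 80.8)
```

The hook is free and held. The basket is undisturbed: bar centre at rack (3, −54.5) mm, yaw +13°. I'll stand the hook on the table and regrip it high from above, so the fingers pass over the wires.

```bash
python3 - <<'E'
from h import *
E3=np.eye(3)
xy=None
for X,Y in((.575,0),(.585,-.01),(.6,-.02)):
    if all(robot.solve_ik(*tcp(np.array([X,Y,z]),E3,T25)) is not None for z in(.06,.002)): xy=(X,Y);break
print(xy);X,Y=xy
p,q=tcp(np.array([X,Y,.06]),E3,T25)
try: robot.move_straight(p,rot=q,speed=.25)
except robot.MotionError as e: print(e);robot.movep(p,q)
robot.move_straight(tcp(np.array([X,Y,.004]),E3,T25)[0],speed=.1)
for z in(.002,0,-.002):
    robot.move_straight(tcp(np.array([X,Y,z]),E3,T25)[0],speed=.03);F=robot.state()["force"];print(z,F.round(1))
    if F[2]>-.5:break
robot.command_gripper(.06)
b=tcp(np.array([X,Y,.0]),E3,T25,.09)[0]
try: robot.move_straight(b,speed=.25)
except robot.MotionError as e: print("ret",e)
print(robot.state()["t"])
g=snap("scene","sc10");W=cloud(g)
for a,c in((.085,.12),(.1,.12)):
    k=near(W,(X,Y),.065,a,c);print("handle",len(k),rect(k) if len(k)>9 else 0,k[:,2].max() if len(k) else 0)
E
```

```text
(0.575, 0)
0.002 [-0.6 -0.2 -2.7]
0 [-0.  -0.3 -0.9]
-0.002 [-4.8 -0.3  9.1]
ret the arm cannot follow that straight line within its joint ranges
40.4667
handle 781 (array([563.8,   0.6]), array([89.5, 89.7]), 3.8) 0.11904036269988742
handle 488 (array([563.8,   2.1]), array([89.1, 80.3]), 3.2) 0.11904036269988742
```

```bash
python3 - <<'E'
from h import *
X,Y=.575,0.;E3=np.eye(3)
p0=np.array(robot.state()["position"])
ok=False
for v in((-.055,0,.03),(-.05,0,.06),(-.04,0,.03),(-.03,0,.05)):
    try: robot.move_straight(p0+v,speed=.15);print("moved",v);ok=True;break
    except robot.MotionError: pass
if ok:
    p1=np.array(robot.state()["position"])
    for v in((-.02,0,.15),(0,0,.12),(.02,0,.12),(0,0,.08)):
        try: robot.move_straight(p1+v,speed=.25);print("up",v);break
        except robot.MotionError: pass
s=robot.state();print(s["t"],s["position"].round(3),np.round(s["joint_pos"],2))
g=snap("scene","sc11");W=cloud(g)
k=near(W,(X,Y),.065,.108,.122);print("handle",len(k),rect(k) if len(k)>9 else 0)
j=robot.solve_ik([X,Y,.22],quat(0,1));print(np.round(j,2));print(np.round(robot.solve_ik([X,Y,.22],quat(0,-1)),2))
E
```

```text
40.5167 [0.536 0.    0.087] [-0.25  0.21  2.5   2.79  0.72 -1.41]
handle 361 (array([5.636e+02, 3.000e-01]), array([88.7, 66.3]), 3.8)
[-0.12  0.14  1.76 -0.    1.23 -1.69]
[-0.12  0.14  1.76 -0.    1.23  1.45]
```

```bash
python3 - <<'E'
from h import *
X,Y=.575,0.
p0=np.array(robot.state()["position"])
for v in((0,0,.10),(.01,0,.10),(.02,0,.09),(0,0,.07)):
    try: robot.move_straight(p0+v,speed=.2);print("up",v);break
    except robot.MotionError: pass
s=robot.state();print(s["t"],s["position"].round(3),np.round(s["joint_pos"],2),s["force"].round(1))
g=snap("side","si12");h=snap("scene","sc12");print(robot.state()["t"])
for P in(g,h):
    W=cloud(P);k=near(W,(X,Y),.07,.1,.12);m=k[:,2];print(len(k),rect(k) if len(k)>9 else 0,np.median(k,0).round(3))
    k=near(W,(X,Y),.06,.006,.03);print(" foot",len(k),rect(k) if len(k)>9 else 0)
E
```

```text
up (0, 0, 0.1)
41.2167 [0.536 0.    0.187] [-0.25 -0.18  2.53  2.52  0.4  -1.09] [-1.1  0.3  0.7]
41.3167
289 (array([567.5,  -1.1]), array([74.9, 42.5]), 1.4) [ 0.562 -0.007  0.112]
 foot 310 (array([581.4,  -8.7]), array([107.4,  71.2]), 14.4)
418 (array([572.5,  -2.9]), array([38.6, 71.8]), 87.3) [ 0.572 -0.006  0.113]
 foot 324 (array([583.9,  -1.7]), array([100.3,  44.4]), 19.8)
```

```bash
python3 - <<'E'
from h import *
q=quat(np.radians(-2),1)
robot.movep([.577,-.002,.24],q)
robot.command_gripper(.06)
robot.move_straight([.577,-.002,.111],speed=.25)
print("pre",robot.state()["force"].round(1))
robot.command_gripper(.01);s=robot.state();print("w",s["width"],s["t"])
robot.move_straight([.577,-.002,.2393],speed=.3)
yaw=RP+np.radians(5);u=np.array([np.cos(yaw),np.sin(yaw),0]);E=r2w([.0097,-.083,.2393])
robot.move_straight(E-.13*u,rot=quat(yaw,1),speed=.25)
f=lambda:(robot.state()["force"].round(1),robot.state()["torque"].round(2))
print("pre-in",*f())
robot.move_straight(E-.05*u,speed=.15);print(*f())
robot.move_straight(E,speed=.06);print("in",*f())
robot.move_straight(E+[0,0,.015+.001],speed=.05);print("touch",*f())
robot.move_straight(E+[0,0,.015+.007],speed=.05);print("up",*f(),robot.state()["width"],robot.state()["t"])
E
```

```text
pre [ 0.1 -0.6 -0.1]
w 0.02282642335403172 44.7667
pre-in [ 0.2  0.4 -2.7] [ 0.06 -0.05 -0.05]
[-0.6  0.7 -2.4] [ 0.02  0.01 -0.01]
in [-0.7  0.6 -1.7] [-0.02 -0.04 -0.02]
touch [ 0.9 -1.  -2.8] [-0.16 -0.19 -0.  ]
up [ 0.  -0.5 -6.8] [-0.08 -0.05  0.02] 0.022998917000269282 48.2083
```

Loaded with 4 N, hanging free. Draw forward below the wires, raise, carry, and measure over the stage.

```bash
python3 - <<'E'
from h import *
dz=.0873;f=lambda:(robot.state()["force"].round(1),robot.state()["width"].round(4),round(robot.state()["t"],2))
E=r2w([.0097,-.083,.2393+.022])
robot.move_straight(E+RR@[-.04,0,0],speed=.08);print(*f())
robot.move_straight(E+RR@[-.11,0,0],speed=.12);print(*f())
robot.move_straight(E+RR@[-.13,0,.085],speed=.15);print("up",*f())
yh=np.array([.272,.962,0]);S=np.array([.558,-.256,0])-.029*yh
robot.move_straight(S+[0,0,.255+dz],rot=quat(np.radians(-15.8),1),speed=.16)
robot.wait(.3)
robot.move_straight(S+[0,0,.238+dz],speed=.08)
robot.wait(.3);print("hover",*f())
D={n:snap(n,n+"13") for n in("scene","side")};pickle.dump(D,open("d13.pkl","wb"))
for n,P in D.items():
    W=cloud(P)
    k=near(W,(.558,-.256),.075,.228,.252);print(n,"bar",len(k),rect(k) if len(k)>9 else 0,[k[:,2].min().round(3),k[:,2].max().round(3)] if len(k) else 0)
    k=near(W,(.558,-.256),.09,.12,.175);print(" body",len(k),rect(k) if len(k)>9 else 0)
E
```

```text
Traceback (most recent call last):
AttributeError: 'float' object has no attribute 'round'
```

```bash
python3 - <<'E'
from h import *
dz=.0873;f=lambda:(robot.state()["force"].round(1),robot.state()["width"],round(robot.state()["t"],2))
print(*f())
E=r2w([.0097,-.083,.2393+.022])
robot.move_straight(E+RR@[-.11,0,0],speed=.12);print(*f())
robot.move_straight(E+RR@[-.13,0,.085],speed=.15);print("up",*f())
if robot.state()["force"][2]>-4.5: raise SystemExit("lost load")
yh=np.array([.272,.962,0]);S=np.array([.558,-.256,0])-.029*yh
robot.move_straight(S+[0,0,.255+dz],rot=quat(np.radians(-15.8),1),speed=.16)
robot.wait(.3)
robot.move_straight(S+[0,0,.238+dz],speed=.08)
robot.wait(.3);print("hover",*f())
D={n:snap(n,n+"13") for n in("scene","side")};pickle.dump(D,open("d13.pkl","wb"))
for n,P in D.items():
    W=cloud(P)
    k=near(W,(.558,-.256),.075,.228,.252);print(n,"bar",len(k),rect(k) if len(k)>9 else 0,[k[:,2].min().round(3),k[:,2].max().round(3)] if len(k) else 0)
    k=near(W,(.558,-.256),.09,.12,.175);print(" body",len(k),rect(k) if len(k)>9 else 0)
E
```

```text
[ 0.4 -0.4 -6.4] 0.022587624135867346 48.86
[-0.8  0.2 -5.6] 0.022809286603914854 49.59
up [-0.9  0.4 -6.3] 0.0227851864932346 50.33
hover [ 0.8 -0.3 -6. ] 0.022425530500103128 53.73
scene bar 327 (array([ 559.3, -263.9]), array([106.7,  35.5]), 64.2) [np.float64(0.228), np.float64(0.251)]
 body 1084 (array([ 556.2, -267.9]), array([114.5,  82.6]), 74.8)
side bar 350 (array([ 533.3, -283.5]), array([61.2, 61. ]), 81.6) [np.float64(0.228), np.float64(0.252)]
 body 1292 (array([ 552.7, -270.1]), array([119.8,  83.7]), 75.0)
```

Body yaw is 74.8° against the stage's 74.2°. I'm shifting 12 mm along the bar for the tilt, then lowering slowly.

```bash
python3 - <<'E'
from h import *
dz=.0873;f=lambda:(robot.state()["force"].round(1),round(robot.state()["t"],2))
yh=np.array([.272,.962,0]);S=np.array([.558,-.256,0])-.017*yh
robot.move_straight(S+[0,0,.228+dz],speed=.06)
for z in(.220,.215,.211,.208,.205,.201):
    robot.move_straight(S+[0,0,z+dz],speed=.035);print(z,*f())
    if robot.state()["force"][2]>-2.2: break
g=snap("scene","sc14");W=cloud(g)
k=near(W,(.558,-.256),.09,.122,.136);print("rim",len(k),rect(k),np.median(k[:,2]))
k=near(W,(.558,-.256),.075,.2,.22);print("bar",len(k),rect(k) if len(k)>9 else 0)
E
```

```text
0.22 [-0.8 -0.7 -6. ] 54.61
0.215 [ 0.7  0.5 -6.3] 54.9
0.211 [ 0.1 -0.9 -5.7] 55.17
0.208 [-0.   0.7 -2.8] 55.42
0.205 [ 0.5 -0.9 -2.5] 55.67
0.201 [-0.5  0.2 -1.5] 55.93
rim 397 (array([ 557.1, -255.7]), array([111.6,  81.1]), 75.8) 0.1266746085519066
bar 261 (array([ 560. , -258.1]), array([106.4,  34. ]), 64.9)
```

The basket stands centred (rim 557,−256 mm, yaw 75.8°) and its weight is off the hook. Withdraw level, then return the hook to the mat.

```bash
python3 - <<'E'
from h import *
dz=.0873;f=lambda:(robot.state()["force"].round(1),round(robot.state()["t"],2))
a=np.radians(-15.8);u=np.array([np.cos(a),np.sin(a),0]);yh=np.array([.272,.962,0]);S=np.array([.558,-.256,0])-.017*yh
Z=.189+dz
robot.move_straight(S+[0,0,Z],speed=.05);print(*f())
robot.move_straight(S+[0,0,Z]-.03*u,speed=.06);print(*f())
robot.move_straight(S+[0,0,Z]-.11*u,speed=.15);print(*f())
q=quat(np.radians(-9),1)
robot.move_straight([.426,.064,.25],rot=q,speed=.22)
robot.move_straight([.426,.064,.122],speed=.2)
for z in(.1165,.115,.1135,.112):
    robot.move_straight([.426,.064,z],speed=.03);print(z,*f())
    if robot.state()["force"][2]>-.3:break
robot.command_gripper(.06)
robot.move_straight([.426,.064,.24],speed=.2);print(*f())
D={n:snap(n,n+"15") for n in("scene","side")}
for n,P in D.items():
    W=cloud(P)
    k=near(W,(.558,-.256),.09,.122,.136);print(n,"rim",len(k),rect(k))
    k=near(W,(.426,.064),.07,.105,.125);print(" handle",len(k),rect(k) if len(k)>9 else 0,k[:,2].max() if len(k) else 0)
    k=w2r(W)*1000;m=(k[...,2]>200)&(k[...,2]<214)&(abs(k[...,0])<12)&(abs(k[...,1]-85)<60);print(" shallow bar",rect(k[m]/1000))
E
```

```text
[ 0.6  0.  -2.7] 56.38
[-0.8 -0.5 -2.5] 57.02
[-0.4  0.1 -2.2] 57.71
0.1165 [ 0.7 -0.9 -0.3] 60.38
[-0.4 -0.7  0. ] 61.59
scene rim 492 (array([ 557.2, -255.6]), array([111.6,  80.6]), 76.0)
 handle 367 (array([421.1,  65.2]), array([37.1, 73.3]), 84.8) 0.12217760480515119
 shallow bar (array([ 0. , 85.6]), array([ 23.3, 108.2]), 0.4)
side rim 395 (array([ 554.9, -255.4]), array([115.7,  84. ]), 76.0)
 handle 296 (array([416.3,  63.3]), array([41.4, 72.6]), 78.1) 0.12326586272946038
 shallow bar (array([ 0.6, 84.3]), array([105.4,  22.8]), 88.8)
```

Everything is in place: the basket is centred, the hook stands on its mat, and the shallow basket hangs where it was. Handing in at about 62 s.

```bash
python3 -c "
from plant import robot
print(robot.hand_in(), robot.state()['t'])"
```

```text
the job is handed in; nothing more can be done
the job is handed in; nothing more can be done
```

The job is handed in at about 62 s, verdict not shown: my last measurements put the deep basket centred and square on the stage, the hook upright on its mat and the shallow basket unmoved, after my first lift went too high, pulled the hook from the fingers and dropped basket and hook on the rack's tray, where I recovered both.

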